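# Gauge mixed coil formers and kit the good ones

## Task

First open the white kit box: swing its brass tab clear of the cover, lift the cover out and lay it flat on the middle of the green cutting mat. Coil formers of three core sizes have got mixed up on the bench: now try each one's core in the slot gauge, stand those that pass the green go gap but stop at the red no-go gap upright in the kit box, and put all the others in the red scrap bin. Leave the solder spool, the reel and the screwdriver where they are.

Things in the scene. Friction and masses are not known exactly. Their poses are not given: they have to be found in the camera images.
- kit_box: fixed white wooden box, 200 (x) x 180 (y) x 66 high, walls 16 thick, inside 168 x 148, floor 8 thick, open upwards under its cover; wooden blocks 12 x 12 in the inner corners, tops 58 above the bench, carry the cover. Origin: centre of its underside; z up. Its -x wall carries the swing tab
- cover: dark wooden cover panel 164 (x) x 144 (y) x 6 thick, 150 g, lying in the top of the box (2 mm play all round, its top 2 mm below the rim) with a black round knob in its middle, 20 dia, 24 tall above the panel. Origin: centre of the panel's underside; z up through the knob
- tab (a joint): brass swing tab on a vertical screw on top of the box's -x wall. 0: points straight in over the cover (box +x) and holds it down; grows counter-clockwise seen from above; range -1.9 to 1.9 rad, starts near 0; clear of the cover beyond 1.35 rad either way. Bar 10 wide x 5 thick, reaching 30 in from the screw. Turns with about 1.5 N at the lug and stays where left
- tab_pivot (a point): top of the bar on the tab's screw axis, 71 above the bench, 94 from the box's centre towards its -x side
- tab_lug (a point): top centre of the tab's upright round brass lug, 10 dia, standing 16 above the bar, 24 from the screw axis
- mat: fixed green cutting mat, 240 (x) x 220 (y) x 3 thick, flat on the bench. Origin: centre of its underside
- gauge: fixed steel slot gauge, 110 (x) x 84 (y) x 27 high. Origin: centre of its underside; x runs along the slot from its open mouth (-x side) inwards, slot centred on y = 0. Base plate 6 thick; side rails leave a tunnel 66 wide for the lower flange under the jaw plates, which lie between 21 and 27 above the bench. The far end is open too
- gauge_mouth (a point): middle of the mouth of the go gap (green edges, 22 wide, x = -47 to -10 in the gauge's frame), 24 above the bench. Jaw noses are round, radius 8, reaching to x = -55. Slide a former in along +x, upright, its underside about 9.5 above the bench (one flange under, one over the jaws); draw it back out before lifting
- gauge_step (a point): middle of the slot at x = -10 in the gauge's frame, 24 above the bench, where the go gap ends and the no-go gap (red edges, 15.5 wide, x = -10 to +55) begins. A core too big for a gap stops about 5 to 9 short of its edge
- scrap_bin: fixed red open bin, 180 (x) x 120 (y) x 55 high, walls and floor 4 thick. Origin: centre of its underside
- former_a: blue plastic coil former, standing hub up; all alike outside: lower flange 44 dia x 8, core 22 tall, upper flange 44 dia x 4, on top a plain hub 22 dia x 18 tall to hold it by; 52 tall in all, 60 g. The core (8 to 30 above the underside) is 12, 18 or 26 in diameter; the name does not tell which. Origin: centre of its underside, z along its axis to the hub. May be absent (None)
- former_b: blue plastic coil former, standing hub up; all alike outside: lower flange 44 dia x 8, core 22 tall, upper flange 44 dia x 4, on top a plain hub 22 dia x 18 tall to hold it by; 52 tall in all, 60 g. The core (8 to 30 above the underside) is 12, 18 or 26 in diameter; the name does not tell which. Origin: centre of its underside, z along its axis to the hub. May be absent (None)
- former_c: blue plastic coil former, standing hub up; all alike outside: lower flange 44 dia x 8, core 22 tall, upper flange 44 dia x 4, on top a plain hub 22 dia x 18 tall to hold it by; 52 tall in all, 60 g. The core (8 to 30 above the underside) is 12, 18 or 26 in diameter; the name does not tell which. Origin: centre of its underside, z along its axis to the hub. May be absent (None)
- former_d: blue plastic coil former, standing hub up; all alike outside: lower flange 44 dia x 8, core 22 tall, upper flange 44 dia x 4, on top a plain hub 22 dia x 18 tall to hold it by; 52 tall in all, 60 g. The core (8 to 30 above the underside) is 12, 18 or 26 in diameter; the name does not tell which. Origin: centre of its underside, z along its axis to the hub. May be absent (None)
- former_e: blue plastic coil former, standing hub up; all alike outside: lower flange 44 dia x 8, core 22 tall, upper flange 44 dia x 4, on top a plain hub 22 dia x 18 tall to hold it by; 52 tall in all, 60 g. The core (8 to 30 above the underside) is 12, 18 or 26 in diameter; the name does not tell which. Origin: centre of its underside, z along its axis to the hub. May be absent (None)
- former_f: blue plastic coil former, standing hub up; all alike outside: lower flange 44 dia x 8, core 22 tall, upper flange 44 dia x 4, on top a plain hub 22 dia x 18 tall to hold it by; 52 tall in all, 60 g. The core (8 to 30 above the underside) is 12, 18 or 26 in diameter; the name does not tell which. Origin: centre of its underside, z along its axis to the hub. May be absent (None)
- solder_spool: bystander: spool of solder, 56 dia x 38 high, on the bench; origin: centre of its underside
- led_reel: bystander: flat black reel, 100 dia x 12 high, lying on the bench; origin: centre of its underside
- screwdriver: bystander: yellow-handled screwdriver, 170 long, lying on the bench along its x; origin: under its middle
Not all that is in view belongs to the job. Several things have the shape of the cover; the one meant has the colours described above. What is shaped like the former_d but orange is not meant.

How it is judged (in metres and radians):
On the way, in this order (a step that is already met when the one before it is completed fails the run):
1. the tab is swung clear of the cover while the cover still lies in the box ((value of joint tab above 1.35 rad or value of joint tab below -1.35 rad) and distance between cover and kit_box below 0.064 m), for 0.2 s.
2. the cover lies flat on the mat (x of cover in the frame of mat between -0.05 and 0.05 m and y of cover in the frame of mat between -0.05 and 0.05 m and z of cover in the frame of mat below 0.008 m and angle between cover's own z axis and vertical below 0.06 rad and linear speed of cover below 0.02 m/s), for 0.2 s.
3. a former is tried in the gauge's slot (((x of former_a in the frame of gauge between -0.062 and 0.065 m and x of former_a in the frame of gauge above -0.065 m and y of former_a in the frame of gauge between -0.006 and 0.006 m and z of former_a in the frame of gauge below 0.018 m) or (x of former_b in the frame of gauge between -0.062 and 0.065 m and x of former_b in the frame of gauge above -0.065 m and y of former_b in the frame of gauge between -0.006 and 0.006 m and z of former_b in the frame of gauge below 0.018 m) or (x of former_c in the frame of gauge between -0.062 and 0.065 m and x of former_c in the frame of gauge above -0.065 m and y of former_c in the frame of gauge between -0.006 and 0.006 m and z of former_c in the frame of gauge below 0.018 m) or (x of former_d in the frame of gauge between -0.062 and 0.065 m and x of former_d in the frame of gauge above -0.065 m and y of former_d in the frame of gauge between -0.006 and 0.006 m and z of former_d in the frame of gauge below 0.018 m) or (x of former_e in the frame of gauge between -0.062 and 0.065 m and x of former_e in the frame of gauge above -0.065 m and y of former_e in the frame of gauge between -0.006 and 0.006 m and z of former_e in the frame of gauge below 0.018 m) or (x of former_f in the frame of gauge between -0.062 and 0.065 m and x of former_f in the frame of gauge above -0.065 m and y of former_f in the frame of gauge between -0.006 and 0.006 m and z of former_f in the frame of gauge below 0.018 m))), for 0.1 s.
At the end, for the whole second after the job is handed in: Cover flat on the mat (centre within 50 mm of the mat's along each mat axis, tilt under 0.06 rad); each former that passes go and stops at no-go stands on the kit box floor (tilt under 0.15 rad); every other former is in the scrap bin; all at rest (all of step 2 and x of former_b in the frame of kit_box between -0.084 and 0.084 m and y of former_b in the frame of kit_box between -0.074 and 0.074 m and z of each of former_b, former_d, former_e in the frame of kit_box below 0.016 m and angle between each of former_b, former_d, former_e's own z axis and vertical below 0.15 rad and linear speed of each of former_b, former_d, former_e, former_a, former_c, former_f below 0.02 m/s and x of former_d in the frame of kit_box between -0.084 and 0.084 m and y of former_d in the frame of kit_box between -0.074 and 0.074 m and x of former_e in the frame of kit_box between -0.084 and 0.084 m and y of former_e in the frame of kit_box between -0.074 and 0.074 m and x of former_a in the frame of scrap_bin between -0.086 and 0.086 m and y of former_a in the frame of scrap_bin between -0.056 and 0.056 m and z of each of former_a, former_c, former_f in the frame of scrap_bin below 0.07 m and x of former_c in the frame of scrap_bin between -0.086 and 0.086 m and y of former_c in the frame of scrap_bin between -0.056 and 0.056 m and x of former_f in the frame of scrap_bin between -0.086 and 0.086 m and y of former_f in the frame of scrap_bin between -0.056 and 0.056 m); the robot touches nothing.
It fails at once if the solder spool, the reel or the screwdriver is moved by more than 30 mm (distance of any of solder_spool, led_reel, screwdriver from where it was at the start of the episode above 0.03 m).
Of former_a, former_b, former_c, former_d, former_e, former_f only 4 to 6 are there at a start; the rules pass over those that are not, and their reading is None.
At some moment in a run one of former_a, former_b, former_c, former_d, former_e, former_f may be knocked a few centimetres aside while the robot is not near it.
It also fails if it takes over 210 s, if anything falls off the work surface, if the arm or the gripper's body presses on something with over 40 N, if the wrist force passes 120 N, or if a joint passes its speed limit or range.

## Robot

A 6-joint arm with a two-finger parallel gripper is mounted at the origin on the work surface. World frame = base frame: x ahead of the robot, y to its left, z up, the work surface at z = 0. Lengths are in mm, angles in rad, forces in N, time in s.
With the tool pointing down it reaches from about 400 to 825 mm from the base axis. Payload 7 kg.
Tool frame: the origin (TCP) lies on the mounting face of the last link; the fingertips stand manip.tips_ahead ahead of it and the grasp point (between the pads) lies 155 mm ahead of it (manip.tips_ahead is the distance from the TCP to the fingertips, in mm); z points along the fingers, y is the line along which they close (so a half turn about z gives the same grasp; the last joint's range is limited). The gripper opens to 85 mm and grips with 20 to 120 N. Pads are 22 mm wide; open, the fingers measure 114 mm over their backs; the gripper's body (76 mm by 85 mm) begins 54 mm behind the grasp point. The pads swing forward as they close: fully open they stand 13 mm farther back than shut.
Start: joints at [1.441, 0.359, 0.012, 0, -1.224, -0.288], TCP at [273.888, 616.913, 404.702] pointing down, gripper open.
Joint ranges: [-3.07, 3.07], [-1.43, 2.12], [-1.02, 1.25], [-3.03, 1.67], [-3.05, -0], [-3.03, 3.03]. Speed limits (rad/s): [2.39, 2.39, 3.01, 3.14, 3.14, 3.14].

## Interface

Orientations are given as a rotation vector (axis times angle).
In Python, from plant import manip gives the robot as it stands. Calls block until the motion is done:
- manip.move_pose(position, orientation): joint-space move of the TCP to a pose.
- manip.servo_line(position, orientation=None, speed=150, stop_force=None): straight line of the TCP; orientation=None keeps the orientation; speed is the mean speed in mm/s. With stop_force (N) it stops when the force on the tool has changed by that much, and returns True; else False.
- manip.move_joints(angles): joint-space move.
- manip.gripper_to(opening, grasp_force=None): opening from 0.0 (shut) to 1.0 (fully open); grasp_force is the grip in N (None keeps the last); returns when the fingers have stopped.
- manip.sleep(seconds).
- manip.ik(position, orientation): joint angles nearest the present ones, or None.
- manip.get_image(name): name is "scene" or "top" or "wrist"; returns a dict with "image" (420x560x3 uint8, blue, green, red), "mtx" (3x3 intrinsics, pixels), "k1" (the pictures are not rectified: a ray, as slopes to the right and down, at radius r is drawn at 1 + k1 r^2 times it, then the intrinsics apply), "camera_from_world" (4x4, takes a point from world to camera coordinates); the wrist camera has in their place "T_tool_cam" (4x4, takes a point from camera to tool coordinates, whose origin is the TCP and whose axes are the flange's). Camera axes: x right, y up, looking along -z (the intrinsics and any distortion apply to the point x, -y, -z); pixel columns grow to the right and rows downward; lengths in mm; the calibration is good to about 2 mm. A picture is of the moment at which its call begins: read the wrist's pose just before it. There is no depth.
A pose or a line that the arm cannot do raises manip.PlanningError and nothing moves.
- manip.close_job(): hands the job in; it is judged then, once.
Trained networks look in a picture, given as the dict that the camera call returned (one of the last four; its "shot" number tells which), for a name from the list of things; names that differ only in an ending like _2 or _b are one class to them, and where a whole thing is asked for, a point or a joint stands for the part that bears it (a point fixed in the world has none). Each returns a list of dicts, best first, with "confidence" (0 to 1); they miss things now and then, are a little off and sometimes report something else, mostly with a low value. They report only what shows in the picture. A call takes as long as a camera call. They do not tell look-alikes from the thing itself.
- manip.silhouettes(picture, query): "mask" (420x560 bool, what is visible of it) and "at" ([column, row] in pixels, amid what is visible of it).
Readings, each from a call of its own:
- manip.get_time_s(): time.
- manip.get_joints(): joint angles.
- manip.get_joint_vel(): joint speeds.
- manip.get_joint_torque(): joint torques, N m.
- manip.get_position(): TCP position.
- manip.get_ee_rot(): TCP orientation.
- manip.get_wrist_force(): force on the tool from outside, world axes, zero at the start.
- manip.get_ft_torque(): the same for the moment, N m.
- manip.get_finger_gap(): opening from 0.0 (shut) to 1.0 (fully open).
- manip.get_grasp_force(): force on a finger pad.
Only numpy, scipy, OpenCV 4.12 (cv2) and the standard library are available. Lean on these libraries where they do the work, as an engineer would, in place of code of your own. Each camera call takes 0.05 s, during which the arm holds its last target. There are 200 camera calls.

## Working session

There is one attempt and no reset: what is moved stays moved. The work goes in short steps, each a Python script; the robot and the scene stay as the last script left them, time stands still between calls to the robot, and variables do not carry over. Pictures are saved under pics/ and viewed, at most 14 in all, crops included, and the job is handed in when it is done.

```bash
ls; mkdir -p pics; cat > h.py <<'E'
import numpy as np, cv2
from plant import manip
from scipy.spatial.transform import Rotation as R
def ray(p,px):
    K=np.array(p["mtx"]);k=p["k1"]
    d=np.array([(px[0]-K[0,2])/K[0,0],(px[1]-K[1,2])/K[1,1]]);u=d.copy()
    for _ in range(20): u=d/(1+k*(u@u))
    return np.array([u[0],-u[1],-1.])
def w_from_c(p,pose=None):
    if "camera_from_world" in p: return np.linalg.inv(np.array(p["camera_from_world"]))
    T=np.eye(4);T[:3,3]=pose[0];T[:3,:3]=R.from_rotvec(pose[1]).as_matrix()
    return T@np.array(p["T_tool_cam"])
def to_z(p,px,z,pose=None):
    M=w_from_c(p,pose);d=M[:3,:3]@ray(p,px);o=M[:3,3]
    return o+d*(z-o[2])/d[2]
def proj(p,X,pose=None):
    c=np.linalg.inv(w_from_c(p,pose))@np.append(X,1);u=np.array([c[0],-c[1]])/-c[2]
    u=u*(1+p["k1"]*(u@u));K=np.array(p["mtx"]);return K[:2,:2]@u+K[:2,2]
def wrist():
    pose=(np.array(manip.get_position()),np.array(manip.get_ee_rot()))
    return manip.get_image("wrist"),pose
def down(yaw):  # tool z down, tool y (closing line) at angle yaw from world y
    return (R.from_euler('z',yaw)*R.from_rotvec([np.pi,0,0])).as_rotvec()
E
python3 - <<'E'
from h import *
print(manip.tips_ahead, manip.get_ee_rot(), manip.get_time_s())
for n in("scene","top"):
    p=manip.get_image(n);cv2.imwrite(f"pics/{n}0.png",p["image"])
    M=w_from_c(p);print(n,M[:3,3].round(),(-M[:3,2]).round(2))
    for q in["kit_box","cover","tab","tab_lug","mat","gauge","scrap_bin","former_a","solder_spool","led_reel","screwdriver"]:
        for d in manip.silhouettes(p,q):
            a=d["at"];print(q,round(d["confidence"],2),np.round(a),d["mask"].sum(),to_z(p,a,30)[:2].round())
p,po=wrist();cv2.imwrite("pics/w0.png",p["image"]);print(np.array(p["T_tool_cam"]).round(2))
E
```

```text
pics
173.4 [ 3.07160191e+00 -6.51426558e-01 -2.84464569e-04] 0.0
scene [1238.  802.  787.] [-0.55 -0.65 -0.53]
kit_box 0.65 [222. 204.] 2614 [ 590. -262.]
kit_box 0.48 [301. 212.] 241 [453. -75.]
kit_box 0.41 [277. 188.] 461 [ 414. -227.]
cover 0.71 [240. 175.] 55 [ 448. -367.]
cover 0.58 [214. 190.] 1424 [ 562. -342.]
cover 0.45 [276. 276.] 4114 [676.  89.]
tab 0.44 [237. 176.] 20 [ 460. -368.]
tab_lug 0.51 [242. 175.] 15 [ 446. -362.]
mat 0.88 [367. 316.] 7657 [619. 320.]
mat 0.62 [456. 328.] 530 [509. 471.]
mat 0.4 [240. 174.] 52 [ 445. -373.]
gauge 0.65 [233. 248.] 1200 [688. -67.]
scrap_bin 0.68 [276. 275.] 4191 [677.  88.]
former_a 0.78 [308. 234.] 297 [507.  15.]
former_a 0.74 [302. 213.] 257 [451. -71.]
former_a 0.73 [328. 225.] 316 [441.  20.]
former_a 0.69 [328. 197.] 259 [339. -86.]
former_a 0.63 [348. 235.] 272 [431.  87.]
former_a 0.58 [289. 218.] 258 [496. -76.]
former_a 0.57 [330. 250.] 300 [514. 100.]
solder_spool 0.79 [416. 267.] 524 [409. 289.]
led_reel 0.87 [277. 188.] 501 [ 417. -223.]
led_reel 0.58 [367. 317.] 7566 [621. 322.]
screwdriver 0.97 [459. 328.] 439 [50
[... 588 characters left out ...]
.77 [234. 208.] 184 [505.  85.]
former_a 0.73 [292. 264.] 163 [331. -87.]
former_a 0.72 [239. 233.] 177 [428.  72.]
former_a 0.71 [360. 200.] 1612 [ 521. -299.]
former_a 0.68 [290. 206.] 200 [507. -83.]
former_a 0.63 [292. 229.] 171 [438. -90.]
former_a 0.62 [261. 233.] 173 [428.   5.]
former_a 0.47 [260. 207.] 155 [507.   5.]
solder_spool 0.68 [168. 243.] 317 [401. 287.]
led_reel 0.71 [347. 244.] 886 [ 388. -255.]
screwdriver 0.62 [360. 180.] 2475 [ 586. -302.]
screwdriver 0.58 [115. 216.] 295 [489. 454.]
[[ 0.000e+00  9.500e-01  3.200e-01  8.230e+01]
 [ 1.000e+00 -0.000e+00 -0.000e+00  8.000e-02]
 [-0.000e+00  3.200e-01 -9.500e-01  3.084e+01]
 [ 0.000e+00  0.000e+00  0.000e+00  1.000e+00]]
```

View pics/scene0.png

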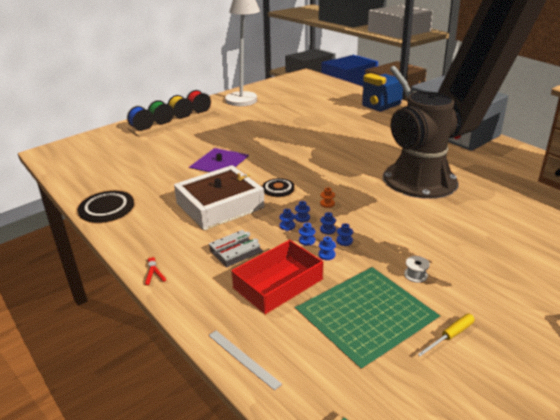

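View pics/top0.png

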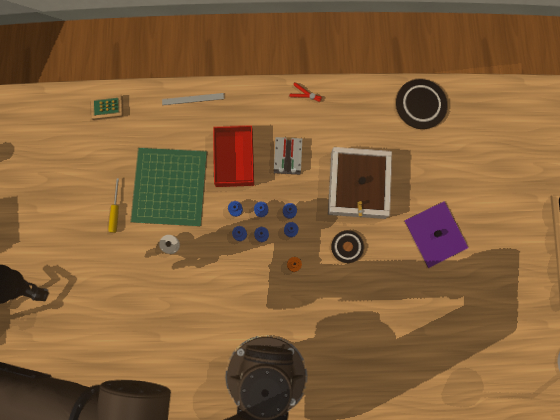

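Scene: box at right (tab at its bottom, top view 360,208), six blue formers in two rows around (262,220), an orange decoy (294,264), a purple look-alike cover (437,234). The gauge is at (288,155), the bin at (233,155) and the mat at (170,187). Next I take wrist views of box, gauge and formers.

```bash
python3 - <<'E'
from h import *
import pickle
V={"box":(540,-295),"gauge":(600,-75),"form":(440,0)}
for n,(x,y) in V.items():
    for z in(520,470,420):
        try: manip.move_pose([x,y,z],down(0));break
        except manip.PlanningError as e: print(n,z,e)
    p,po=wrist();cv2.imwrite(f"pics/w_{n}.png",p["image"])
    out=[]
    for q,zz in {"box":[("tab_lug",80),("tab",71),("cover",64),("kit_box",66)],"gauge":[("gauge",27),("scrap_bin",55)],"form":[("former_a",40)]}[n]:
        for d in manip.silhouettes(p,q):
            out.append((q,d["mask"],d["at"]))
            print(q,round(d["confidence"],2),np.round(d["at"]),d["mask"].sum(),to_z(p,d["at"],zz,po).round())
    pickle.dump((p,po,out),open(f"w_{n}.pkl","wb"))
print(manip.get_time_s())
a=[cv2.imread(f"pics/w_{n}.png") for n in V]
cv2.imwrite("pics/bg.png",np.hstack(a[:2])[:, :][::1, ::1]) if 0 else None
cv2.imwrite("pics/m1.png",cv2.resize(np.vstack([np.hstack(a[:2]),np.hstack([a[2],a[2]*0])]),(800,600)))
E
```

```text
tab_lug 0.59 [269. 199.] 242 [ 494. -290.   80.]
tab 0.53 [271. 201.] 252 [ 488. -292.   71.]
cover 0.81 [276. 128.] 15256 [ 582. -298.   64.]
cover 0.72 [427. 226.] 8717 [ 450. -507.   64.]
cover 0.56 [19. 74.] 5673 [651.  18.  64.]
kit_box 0.63 [285.  66.] 7946 [ 653. -308.   66.]
gauge 0.6 [279. 101.] 5253 [673. -83.  27.]
scrap_bin 0.67 [149. 100.] 15201 [676.  79.  55.]
scrap_bin 0.21 [430. 240.] 258 [ 486. -300.   55.]
former_a 0.96 [221. 162.] 912 [435.  70.  40.]
former_a 0.95 [330. 157.] 925 [442. -78.  40.]
former_a 0.79 [268. 110.] 870 [503.   7.  40.]
former_a 0.74 [337. 224.] 795 [345. -93.  40.]
former_a 0.72 [333. 112.] 989 [500. -78.  40.]
former_a 0.7 [208. 107.] 989 [506.  84.  40.]
former_a 0.59 [269. 164.] 827 [431.   5.  40.]
6.7417
```

View pics/m1.png

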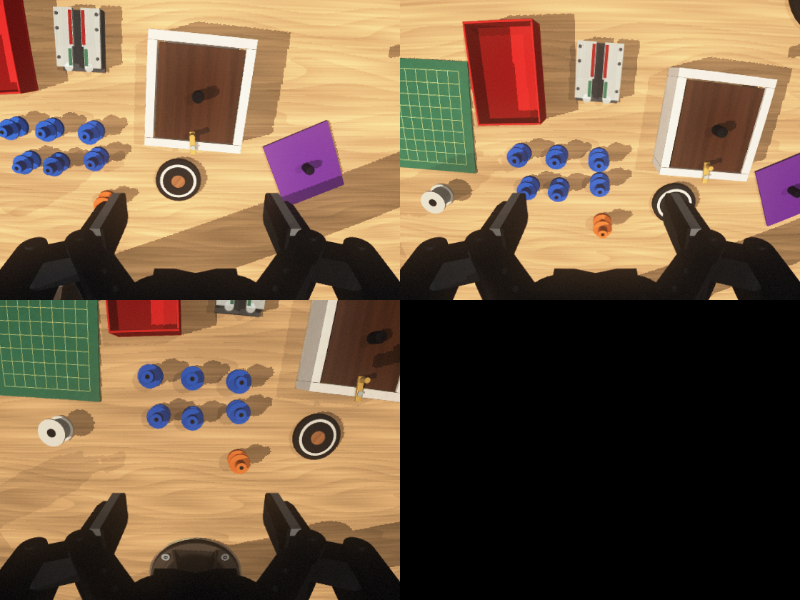

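The wrist views show the box turned by a few degrees, with the lug at about (269,199) px, the gauge with its mouth (green) towards the robot, and all six formers standing. I fit the outlines.

```bash
python3 - <<'E'
from h import *
import pickle
def rect(p,po,m,z):
    c=max(cv2.findContours(m.astype(np.uint8),0,2)[0],key=cv2.contourArea)[:,0]
    W=np.array([to_z(p,q,z,po)[:2] for q in c.astype(float)]).astype(np.float32)
    r=cv2.minAreaRect(W);return [np.round(v,1).tolist() if not isinstance(v,float) else round(v,1) for v in r]
p,po,o=pickle.load(open("w_box.pkl","rb"))
print("cover",rect(p,po,o[2][1],64))
g=p["image"].min(2)>175; g=cv2.morphologyEx(g.astype(np.uint8),2,np.ones((3,3)))
n,l,s,_=cv2.connectedComponentsWithStats(g);i=1+s[1:,4].argmax();print("rim",rect(p,po,l==i,66),s[i])
print("knob/cover hub?")
for k in [(269,199)]: print("lug",to_z(p,k,80,po))
p,po,o=pickle.load(open("w_gauge.pkl","rb"))
print("gauge",rect(p,po,o[0][1],27)); print("bin",rect(p,po,o[1][1],55))
p=manip.get_image("top");
for d in manip.silhouettes(p,"mat")[:1]: print("mat",rect(p,None,d["mask"],3))
for q,z in(("gauge",27),("scrap_bin",55)):
    print(q,rect(p,None,manip.silhouettes(p,q)[0]["mask"],z))
w=cv2.imread("pics/w_box.png")[0:240,40:380];cv2.imwrite("pics/boxz.png",cv2.resize(w,None,fx=2.3,fy=2.3,interpolation=2))
E
```

```text
cover [[574.6, -299.1], [145.2, 165.4], 85.0]
rim [[575.5, -298.6], [180.0, 199.5], 84.8] [ 202   41  158  174 7030]
knob/cover hub?
lug [ 494.43655691 -289.65400795   80.        ]
gauge [[671.7, -81.7], [84.0, 108.6], 86.1]
bin [[670.0, 80.3], [181.6, 133.8], 1.0]
mat [[601.9, 292.2], [221.6, 206.6], 85.8]
gauge [[669.3, -82.5], [87.4, 121.5], 88.2]
scrap_bin [[688.4, 87.0], [144.3, 120.2], 0.1]
```

View pics/boxz.png

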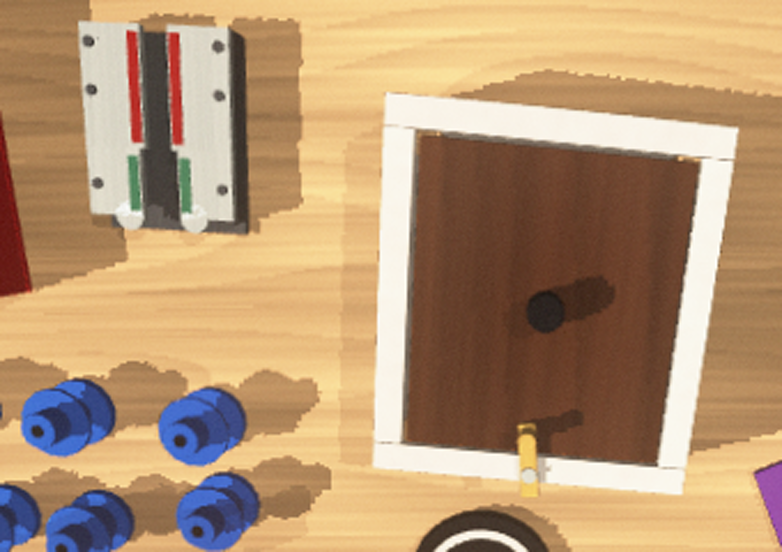

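```bash
cat >> h.py <<'E'
BX=np.array([575.5,-298.7]);BY=-0.09
def rot(a): return np.array([[np.cos(a),-np.sin(a)],[np.sin(a),np.cos(a)]])
PIV=BX+rot(BY)@[-94,0]
E
python3 - <<'E'
from h import *
import pickle
p,po,o=pickle.load(open("w_box.pkl","rb"))
L=PIV+rot(BY)@[24,0]
print("proj lug",proj(p,[*L,87],po),"piv",proj(p,[*PIV,71],po),"knob",proj(p,[*BX,88],po), "pic lug 269.6,186; piv 270.4,207; knob 277,135")
lug=lambda t:PIV+24*np.array([np.cos(BY+t),np.sin(BY+t)])
manip.move_pose([*L,330],down(BY))
for s in(1,-1): print(s,[manip.ik([*lug(s*t),250],down(BY+s*t)) is not None for t in(0,.8,1.6)])
p,po=wrist();cv2.imwrite("pics/lug.png",p["image"])
print("proj",proj(p,[*L,87],po),proj(p,[*PIV,71],po));print([ (d["at"],d["mask"].sum()) for d in manip.silhouettes(p,"tab_lug")])
E
```

```text
proj lug [271.12519883 191.97102678] piv [269.56316775 206.09391303] knob [276.41412983 135.3201686 ] pic lug 269.6,186; piv 270.4,207; knob 277,135
1 [True, True, False]
-1 [True, True, True]
proj [273.44385118 221.9147716 ] [273.37446651 244.15089509]
[([272.8, 232.3], np.int64(692))]
```

View pics/lug.png

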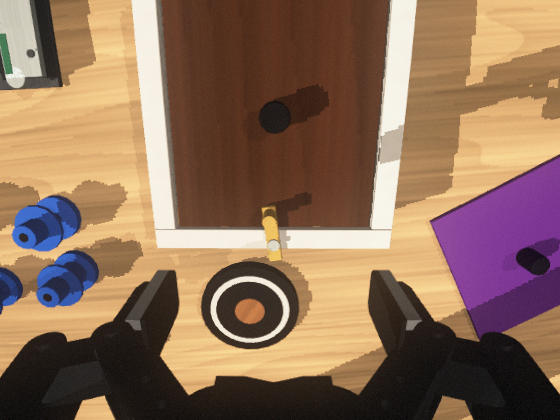

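Lug measured at about (270,217) px, where I predicted (273,222). That is within grip tolerance. I swing it the negative way.

```bash
python3 - <<'E'
from h import *
lug=lambda t:PIV+24*np.array([np.cos(BY+t),np.sin(BY+t)])
manip.gripper_to(0.4,20)
manip.move_pose([*lug(.08),290],down(BY))
print(manip.servo_line([*lug(.08),248],speed=80,stop_force=8),manip.get_position())
manip.gripper_to(0.0,20);print("gap",manip.get_finger_gap(),manip.get_grasp_force())
z=manip.get_position()[2]
for t in np.arange(-.1,-1.75,-.15):
    manip.servo_line([*lug(t),z],down(BY+t),speed=60)
print(manip.get_wrist_force(),manip.get_finger_gap())
manip.gripper_to(0.35)
q=manip.get_position();manip.servo_line([q[0],q[1],330],speed=200)
manip.move_pose([*(BX-[40,0]),330],down(BY))
p,po=wrist();cv2.imwrite("pics/tab2.png",p["image"]);print(manip.get_time_s(), proj(p,[*BX,88],po))
E
```

```text
False [ 506.14199929 -290.5998257   248.35602786]
gap 0.10464302523886747 19.594172537326813
[ 3.25824586 -4.22687946 -3.01884955] 0.10168528321603594
15.8 [266.87202104 162.96140659]
```

View pics/tab2.png

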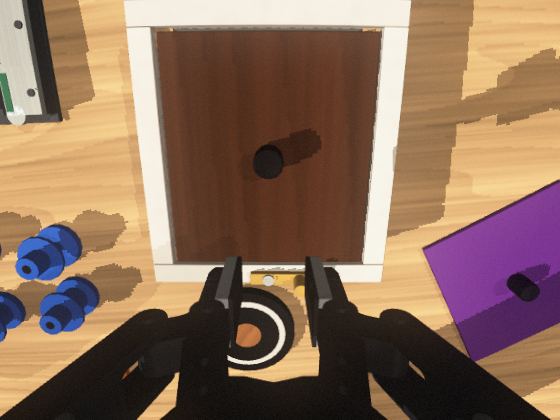

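Tab is clear (bar lies along the wall at (277,281)), knob at (267,162) as predicted. Now the cover.

```bash
python3 - <<'E'
from h import *
manip.gripper_to(0.5,40)
manip.move_pose([*BX,290],down(BY))
print(manip.servo_line([*BX,242],speed=80,stop_force=10),manip.get_position())
manip.gripper_to(0.0,60);print("gap",manip.get_finger_gap(),manip.get_grasp_force())
z0=manip.get_position()[2]
manip.servo_line([*BX,z0+40],speed=60)
manip.servo_line([*BX,z0+100],speed=150)
print(manip.get_finger_gap(),manip.get_wrist_force())
M=[603,294]
manip.servo_line([570,0,z0+130],down(-.07),speed=300)
manip.servo_line([*M,z0+60],down(-.07),speed=300)
p=manip.get_image("top");cv2.imwrite("pics/t2.png",p["image"][120:300,60:460])
print(manip.servo_line([*M,z0-40],speed=150),manip.servo_line([*M,z0-58],speed=25,stop_force=4),manip.get_position()[2]-z0)
manip.gripper_to(0.45)
manip.servo_line([*M,330],speed=200)
manip.move_pose([M[0]-60,M[1],420],down(-.07))
p,po=wrist();cv2.imwrite("pics/mat2.png",p["image"]);print(manip.get_time_s(),proj(p,[*M,33],po))
E
```

```text
False [ 575.7103292  -298.77637476  242.17119511]
gap 0.2038995521618097 58.565223813056946
0.2067639159635138 [-0.25752541 -0.78160629 -1.82073939]
False True -54.95812668555604
24.4333 [268.87217465 115.62840657]
```

View pics/mat2.png

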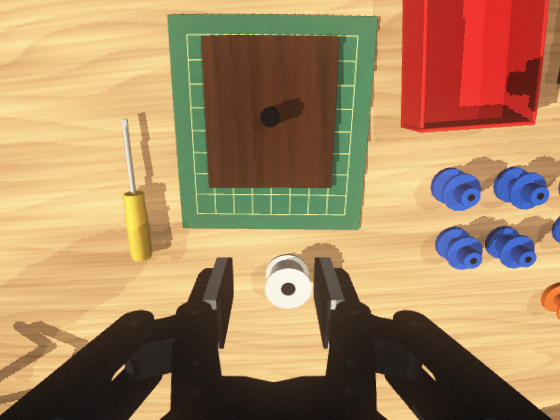

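Cover lies flat amid the mat (knob at (270,117), as predicted). Close look at the gauge next.

```bash
python3 - <<'E'
from h import *
manip.move_pose([660,-80,330],down(0))
p,po=wrist();I=p["image"];cv2.imwrite("pics/g2.png",I)
H=cv2.cvtColor(I,cv2.COLOR_BGR2HSV);S=(H[...,1]>110)&(H[...,2]>50)
red=S&((H[...,0]<6)|(H[...,0]>172));gr=S&(H[...,0]>55)&(H[...,0]<95)
for nm,m in(("red",red),("green",gr)):
    n,l,s,c=cv2.connectedComponentsWithStats(m.astype(np.uint8))
    for i in range(1,n):
        if s[i,4]>60:
            q=cv2.findContours((l==i).astype(np.uint8),0,2)[0][0][:,0].astype(float)
            W=np.array([to_z(p,v,27,po)[:2] for v in q]).astype(np.float32)
            print(nm,s[i].tolist(),c[i].round(),[np.round(v,1) for v in cv2.minAreaRect(W)])
m=manip.silhouettes(p,"gauge")[0]["mask"];q=max(cv2.findContours(m.astype(np.uint8),0,2)[0],key=cv2.contourArea)[:,0].astype(float)
print([np.round(v,1) for v in cv2.minAreaRect(np.array([to_z(p,v,27,po)[:2] for v in q],np.float32))])
E
```

```text
red [0, 69, 168, 226, 34242] [ 79. 183.] [array([661.8,  94.8]), array([199.4, 154.5]), np.float64(0.8)]
red [258, 120, 11, 71, 485] [263. 155.] [array([693.8, -71.2]), array([ 5.6, 57.6]), np.float64(85.9)]
red [286, 123, 13, 70, 475] [292. 157.] [array([691.9, -94.8]), array([ 5.6, 57.3]), np.float64(85.8)]
[array([671.7, -81.6]), array([ 84.8, 112.3]), np.float64(86.2)]
```

View pics/g2.png

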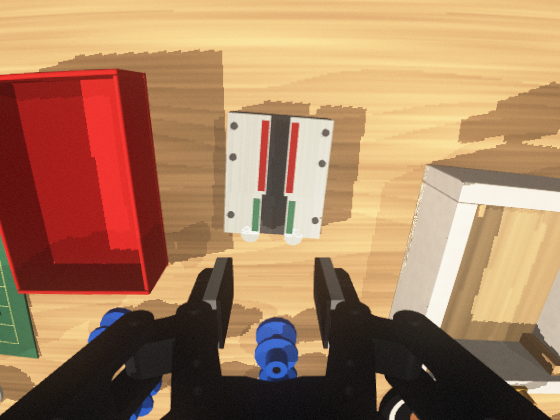

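Gauge centre (671.5,-81.6), yaw -0.071; the red strips (263,155) and (292,157) confirm the axis. First former:

```bash
cat >> h.py <<'E'
G=np.array([671.5,-81.6]);GY=-0.071;BIN=np.array([670,87.])
gw=lambda x,y=0:G+rot(GY)@[x,y]
gf=lambda w:rot(-GY)@(np.array(w)[:2]-G)
BOXS=[(40,35),(40,-35),(-40,35),(-40,-35),(0,0)]
BINS=[(57,0),(0,0),(-57,0),(28,0),(-28,0)]
def model(p,po,xy):
    m=np.zeros((420,560),np.uint8);a=np.linspace(0,2*np.pi,24)
    for r,z0,z1 in((22,0,8),(9,8,30),(22,30,34),(11,34,52)):
        q=np.array([proj(p,[xy[0]+r*np.cos(t),xy[1]+r*np.sin(t),z],po) for z in(z0,z1) for t in a])
        cv2.fillConvexPoly(m,cv2.convexHull(np.round(q).astype(np.int32)),1)
    return m>0
cen=lambda m:np.argwhere(m).mean(0)[::-1]
def find(p,po):
    H=cv2.cvtColor(p["image"],cv2.COLOR_BGR2HSV);r=[]
    for d in manip.silhouettes(p,"former_a"):
        m=d["mask"]
        if d["confidence"]<.3 or not m.any() or not 95<np.median(H[...,0][m])<135: continue
        c=cen(m);xy=to_z(p,c,30,po)[:2]
        for _ in range(4): 
            mm=model(p,po,xy)
            if not mm.any(): break
            xy=xy+to_z(p,c,30,po)[:2]-to_z(p,cen(mm),30,po)[:2]
        if mm.any(): r.append((*xy.round(1),round((m&mm).sum()/(m|mm).sum(),2)))
    return r
def pick(xy):
    manip.gripper_to(0.5,60)
    manip.move_pose([*xy,330],down(GY))
    p,po=wrist();r=[f for f in find(p,po) if np.hypot(f[0]-xy[0],f[1]-xy[1])<38]
    print("seen",r)
    if not r: return False
    f=min(r,key=lambda f:np.hypot(f[0]-xy[0],f[1]-xy[1]))[:2]
    manip.servo_line([*f,240],speed=250)
    if manip.servo_line([*f,210.5],speed=80,stop_force=8): print("touched early",manip.get_position());manip.servo_line([*f,330]);return False
    manip.gripper_to(0,60);g=manip.get_finger_gap()
    manip.servo_line([*f,300],speed=200);print("pick",f,round(g,3),round(manip.get_finger_gap(),3),round(manip.get_grasp_force()))
    return g>.12
def gauge(dy=0):
    manip.servo_line([*gw(-110,dy),290],down(GY),speed=300)
    manip.servo_line([*gw(-110,dy),220],speed=200)
    manip.servo_line([*gw(-75,dy),220],speed=100)
    f0=np.array(manip.get_wrist_force())
    s=manip.servo_line([*gw(22,dy),220],speed=50,stop_force=8)
    x=gf(manip.get_position())[0];df=rot(-GY)@(np.array(manip.get_wrist_force())-f0)[:2]
    print("gauge stop",s,"x",round(x,1),"F",df.round(1),"gap",round(manip.get_finger_gap(),3),round(manip.get_time_s()))
    manip.servo_line([*gw(-110,dy),220],speed=150);manip.servo_line([*gw(-110,dy),300],speed=250)
    return s,x
def place(w,floor):
    manip.servo_line([*w,300],speed=300)
    manip.servo_line([*w,floor+225],speed=200)
    print("down",manip.servo_line([*w,floor+206],speed=35,stop_force=4),manip.get_position()[2]-floor-210.5)
    manip.gripper_to(0.4);manip.servo_line([*w,floor+300],speed=300)
E
python3 - <<'E'
from h import *
if pick([503,-79]): print(gauge())
E
```

```text
seen [(np.float64(497.0), np.float64(-82.6), np.float64(0.93))]
pick (np.float64(497.0), np.float64(-82.6)) 0.228 0.229 59
gauge stop False x 21.8 F [-0.1  0.4] gap 0.233 32
(False, np.float64(21.845793048357713))
```

```bash
python3 - <<'E'
from h import *
place(BIN+BINS[0],4)
if pick([438,-80]): print(gauge())
E
```

```text
down True 0.9483844815814564
seen [(np.float64(438.6), np.float64(-84.9), np.float64(0.95))]
pick (np.float64(438.6), np.float64(-84.9)) 0.225 0.223 59
gauge stop True x -53.2 F [-3.6  4.2] gap 0.224 42
(True, np.float64(-53.17879971831861))
```

```bash
python3 - <<'E'
from h import *
print(gauge(2)); 
E
```

```text
gauge stop True x -53.6 F [-2.5 -1.6] gap 0.226 45
(True, np.float64(-53.64207950315859))
```

Stopped at the go gap on both tries and the side force changed sign, so this one is a 26 core and goes to scrap. I take dy = 1.3 as centre.

```bash
cat >> h.py <<'E'
def verdict(r):
    s,x=r
    return "small" if not s else "big" if -60<x<-48 else "good" if -24<x<-10 else "?"
E
python3 - <<'E'
from h import *
place(BIN+BINS[1],4)
nb,ng=2,0
for xy in([503,7],[431,5]):
    if not pick(xy): break
    v=verdict(gauge(1.3));print(v)
    if v=="?": break
    if v=="good": place(BX+rot(BY)@BOXS[ng],8);ng+=1
    else: place(BIN+BINS[nb],4);nb+=1
print(nb,ng,manip.get_time_s())
E
```

```text
down True 1.096068907983124
seen []
2 0 50.0833
```

```bash
python3 - <<'E'
from h import *
manip.move_pose([450,20,450],down(0))
p,po=wrist();print(find(p,po));cv2.imwrite("pics/look.png",p["image"])
E
```

```text
[(np.float64(429.7), np.float64(71.7), np.float64(0.87)), (np.float64(502.5), np.float64(5.4), np.float64(0.89)), (np.float64(425.8), np.float64(5.0), np.float64(0.9))]
```

View pics/look.png

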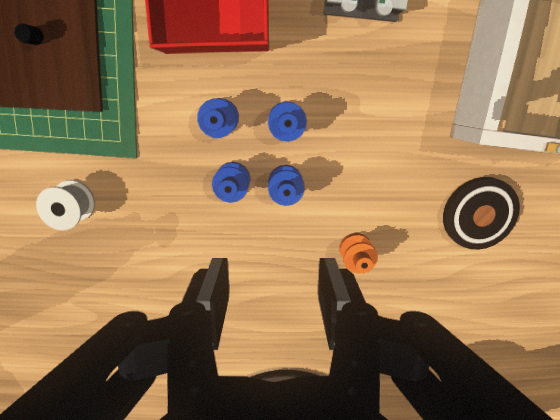

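All four remaining are in place ((287,121), (217,118), (286,185), (231,182)), so the network just missed one. I add a retry from a slightly shifted viewpoint.

```bash
python3 - <<'E'
s=open('h.py').read()
a=s.index("    manip.move_pose([*xy,330],down(GY))\n");b=s.index('    print("seen",r)')
s=s[:a]+'''    for o in((0,0,330),(-25,12,350),(-45,-10,370)):
        manip.move_pose([xy[0]+o[0],xy[1]+o[1],o[2]],down(GY))
        p,po=wrist();r=[f for f in find(p,po) if np.hypot(f[0]-xy[0],f[1]-xy[1])<38 and f[2]>.75]
        if r: break
'''+s[b:]
open('h.py','w').write(s)
E
python3 - <<'E'
from h import *
nb,ng=2,0
for xy in([503,5.4],[427,5]):
    if not pick(xy): break
    v=verdict(gauge(1.3));print(v)
    if v=="?": break
    if v=="good": place(BX+rot(BY)@BOXS[ng],8);ng+=1
    else: place(BIN+BINS[nb],4);nb+=1
print(nb,ng,manip.get_time_s())
E
```

```text
seen [(np.float64(502.9), np.float64(4.9), np.float64(0.95))]
pick (np.float64(502.9), np.float64(4.9)) 0.226 0.226 59
gauge stop True x -10.7 F [-1.3  1.5] gap 0.227 56
good
down True 0.9717715880073854
seen [(np.float64(426.0), np.float64(4.9), np.float64(0.95))]
pick (np.float64(426.0), np.float64(4.9)) 0.227 0.231 59
gauge stop True x -52.8 F [-3.1  0.5] gap 0.23 66
big
down True -0.07798566975486665
3 1 69.5667
```

```bash
sed -i 's/-24<x<-10/-24<x<-3/' h.py; python3 - <<'E'
from h import *
nb,ng=3,1
for xy in([503,80],[430,72]):
    if not pick(xy): break
    v=verdict(gauge(1.3));print(v)
    if v=="?": break
    if v=="good": place(BX+rot(BY)@BOXS[ng],8);ng+=1
    else: place(BIN+BINS[nb],4);nb+=1
print(nb,ng,manip.get_time_s())
manip.move_pose([520,-100,470],down(0))
p,po=wrist();cv2.imwrite("pics/end.png",p["image"]);print(find(p,po))
E
```

```text
seen [(np.float64(507.1), np.float64(84.1), np.float64(0.94))]
pick (np.float64(507.1), np.float64(84.1)) 0.227 0.227 59
gauge stop True x -10.1 F [-3.4  0.9] gap 0.227 75
good
down True 1.0671355133359555
seen [(np.float64(429.8), np.float64(71.7), np.float64(0.96))]
pick (np.float64(429.8), np.float64(71.7)) 0.228 0.226 59
gauge stop True x -10.7 F [-2.3  0.9] gap 0.226 86
good
down True 0.9901124536028192
3 3 90.1
[(np.float64(610.1), np.float64(-342.4), np.float64(0.96)), (np.float64(669.0), np.float64(89.0), np.float64(0.96)), (np.float64(536.2), np.float64(-263.7), np.float64(0.92)), (np.float64(609.1), np.float64(88.7), np.float64(0.91)), (np.float64(617.5), np.float64(-270.9), np.float64(0.96))]
```

View pics/end.png

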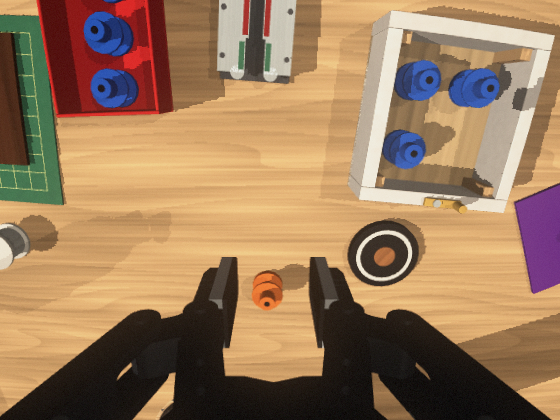

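The box holds three upright formers ((417,80), (473,88), (404,150)) and the bin holds three ((108,33), (113,88), and one at the top edge). No blue former is left on the bench. Handing in.

```bash
python3 -c "
from h import *
print(manip.close_job())"
```

```text
the job is handed in; nothing more can be done
None
```

The job is handed in at about 90 s, with no verdict returned: tab clear, cover flat on the mat, all six formers gauged, three 18 mm cores standing in the kit box, and one 12 mm and two 26 mm cores in the scrap bin.

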